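# Fill the fragrance caddy by cap colour

## Task

Pack the wooden caddy for the next soap batch: stand each of the four amber bottles with a red, yellow, blue or white cap upright on the floor of the well that has its cap's colour. They are glass, so set them down gently rather than dropping them, and do not tip any over. Leave the two look-alikes, the amber bottle with the black cap and the cream-white bottle with the red cap, standing where they are.

Things in the scene. Friction and masses are not known exactly. Their poses are not given: they have to be found in the camera images.
- bottle_red: amber glass bottle, upright, symmetric about z, with a paper label and a red cap. Round body 36 mm in diameter from z = 0 to 62 mm, sloping shoulder, cap 24 mm in diameter from z = 68 to 84 mm (total height 84 mm). 80 to 170 g. Loose. Origin: centre of its underside; z up. Belongs in the red well.
- bottle_yellow: amber glass bottle, upright, symmetric about z, with a paper label and a yellow cap. Round body 36 mm in diameter from z = 0 to 62 mm, sloping shoulder, cap 24 mm in diameter from z = 68 to 84 mm (total height 84 mm). 80 to 170 g. Loose. Origin: centre of its underside; z up. Belongs in the yellow well.
- bottle_blue: amber glass bottle, upright, symmetric about z, with a paper label and a blue cap. Round body 36 mm in diameter from z = 0 to 62 mm, sloping shoulder, cap 24 mm in diameter from z = 68 to 84 mm (total height 84 mm). 80 to 170 g. Loose. Origin: centre of its underside; z up. Belongs in the blue well.
- bottle_white: amber glass bottle, upright, symmetric about z, with a paper label and a white cap. Round body 36 mm in diameter from z = 0 to 62 mm, sloping shoulder, cap 24 mm in diameter from z = 68 to 84 mm (total height 84 mm). 80 to 170 g. Loose. Origin: centre of its underside; z up. Belongs in the white well.
- odd_black: look-alike: the same amber glass bottle, upright, symmetric about z, with a paper label and a black cap. Round body 36 mm in diameter from z = 0 to 62 mm, sloping shoulder, cap 24 mm in diameter from z = 68 to 84 mm (total height 84 mm). 80 to 170 g. Loose. Origin: centre of its underside; z up. Does not belong in the caddy; stays where it stands.
- odd_pale: look-alike: a bottle of the same shape and sizes (body 36 mm in diameter, 84 mm high) but of opaque cream-white plastic, with a red cap and a paper label. Loose. Origin: centre of its underside; z up. Does not belong in the caddy; stays where it stands.
- well_red: red fixed insert, 84 x 84 x 14 mm, with a round well 54 mm in diameter, 10 mm deep, in its middle. One of four, 86 mm apart, two by two in a fixed plywood caddy (190 x 190 mm, walls 25 mm high; low steel handles on two sides). Origin: centre of its underside, 6 mm above the table; the well's floor is at z = 4 mm, its rim at z = 14 mm; x, y along its sides.
- well_yellow: yellow fixed insert, 84 x 84 x 14 mm, with a round well 54 mm in diameter, 10 mm deep, in its middle. One of four, 86 mm apart, two by two in a fixed plywood caddy (190 x 190 mm, walls 25 mm high; low steel handles on two sides). Origin: centre of its underside, 6 mm above the table; the well's floor is at z = 4 mm, its rim at z = 14 mm; x, y along its sides.
- well_blue: blue fixed insert, 84 x 84 x 14 mm, with a round well 54 mm in diameter, 10 mm deep, in its middle. One of four, 86 mm apart, two by two in a fixed plywood caddy (190 x 190 mm, walls 25 mm high; low steel handles on two sides). Origin: centre of its underside, 6 mm above the table; the well's floor is at z = 4 mm, its rim at z = 14 mm; x, y along its sides.
- well_white: white fixed insert, 84 x 84 x 14 mm, with a round well 54 mm in diameter, 10 mm deep, in its middle. One of four, 86 mm apart, two by two in a fixed plywood caddy (190 x 190 mm, walls 25 mm high; low steel handles on two sides). Origin: centre of its underside, 6 mm above the table; the well's floor is at z = 4 mm, its rim at z = 14 mm; x, y along its sides.
There are look-alikes about, which are no part of the job. Leave any purple look-alike of the bottle_blue alone.

How it is judged:
At the end, for the whole second after the job is handed in: Each amber bottle stands upright (within 0.1 rad) in the well of its cap's colour, its axis within 13 mm of the well's centre and its underside within 4 mm of the well's floor, released and at rest; both look-alikes are upright and within 20 mm of where they began (horizontal distance between bottle_red and well_red below 0.013 m and z of bottle_red in the frame of well_red below 0.008 m and angle between each of bottle_red, bottle_yellow, bottle_blue, bottle_white, odd_black, odd_pale's own z axis and vertical below 0.1 rad and linear speed of each of bottle_red, bottle_yellow, bottle_blue, bottle_white below 0.02 m/s and horizontal distance between bottle_yellow and well_yellow below 0.013 m and z of bottle_yellow in the frame of well_yellow below 0.008 m and horizontal distance between bottle_blue and well_blue below 0.013 m and z of bottle_blue in the frame of well_blue below 0.008 m and horizontal distance between bottle_white and well_white below 0.013 m and z of bottle_white in the frame of well_white below 0.008 m and distance of each of odd_black, odd_pale from where it was at the start of the episode below 0.02 m); the robot touches nothing.
It fails at once if a look-alike is shifted by more than 20 mm or tipped (distance of any of odd_black, odd_pale from where it was at the start of the episode above 0.02 m or angle between any of odd_black, odd_pale's own z axis and vertical above 0.5 rad).
It fails at once if an amber bottle is tipped over (angle between any of bottle_red, bottle_yellow, bottle_blue, bottle_white's own z axis and vertical above 0.9 rad).
It fails at once if an amber bottle is dropped into its well (faster than 0.6 m/s within 15 mm of the well's floor) ((horizontal distance between bottle_red and well_red below 0.03 m and z of bottle_red in the frame of well_red below 0.019 m and linear speed of bottle_red above 0.6 m/s) or (horizontal distance between bottle_yellow and well_yellow below 0.03 m and z of bottle_yellow in the frame of well_yellow below 0.019 m and linear speed of bottle_yellow above 0.6 m/s) or (horizontal distance between bottle_blue and well_blue below 0.03 m and z of bottle_blue in the frame of well_blue below 0.019 m and linear speed of bottle_blue above 0.6 m/s) or (horizontal distance between bottle_white and well_white below 0.03 m and z of bottle_white in the frame of well_white below 0.019 m and linear speed of bottle_white above 0.6 m/s)).
It also fails if it takes over 104 s, if anything falls off the work surface, if the arm or the gripper's body presses on something with over 40 N, if the wrist force passes 120 N, or if a joint passes its speed limit or range.

## Robot

A 6-joint arm with a two-finger parallel gripper is mounted at the origin on the work surface. World frame = base frame: x ahead of the robot, y to its left, z up, the work surface at z = 0. Lengths are in m, angles in rad, forces in N, time in s.
With the tool pointing down it reaches from about 0.225 to 0.875 m from the base axis. Payload 3.4 kg.
Tool frame: the origin (TCP) lies between the finger pads; the fingertips stand 19 mm ahead of it and the grasp point (between the pads) is the TCP; z points along the fingers, y is the line along which they close (so a half turn about z gives the same grasp; the last joint's range is limited). The gripper opens to 85 mm and grips with 20 to 120 N. Pads are 22 mm wide; open, the fingers measure 114 mm over their backs; the gripper's body (76 mm by 85 mm) begins 54 mm behind the grasp point. The pads swing forward as they close: fully open they stand 13 mm farther back than shut.
Start: joints at [-1.428, 0.276, 1.505, -0, 1.361, -0.121], TCP at [0.15, -0.555, 0.25] pointing down, gripper open.
Joint ranges: [-2.89, 2.89], [-0.75, 2.08], [0.22, 2.7], [-1.18, 4.32], [0.11, 2.71], [-2.7, 2.7]. Speed limits (rad/s): [2.57, 2.57, 3.14, 3.14, 3.14, 3.14].

## Interface

Orientations are given as a unit quaternion [w, x, y, z].
In Python, from rig import get_state, imaging, ticket gives the robot as it stands. The module is installed in compiled form; this text tells all that it offers.
- The arm moves only by the shell command python3 -m inch 'ROWS' [FORCE]. ROWS is JSON, a list of rows, each an object with "claw": the opening, from -1 (shut) to 1 (fully open); "travel": the shift along the world's x, y, z in units of 200 mm (1.0 is 200 mm), a list of three; "turn": the turn about the world's z in units of 180 degrees (1.0 is 180 degrees). A call has 1 to 5 rows; each row is the pose to reach, as a shift and turn from the pose commanded when the call began, turning the shorter way round; what a row does not reach only later rows make up. A row lasts 1/10 s, in which the tool goes at most 50 mm and 8.59 degrees, less where a joint would pass 70% of its speed; a pose out of reach is approached as far as the arm can. A call with a number of a shift or a turn outside -1 to 1 is refused whole. A call with a gripper value outside its range is refused whole. The fingers move at their own pace and stop on an object; FORCE is the grip in N (left out, the last holds). Time passes only in rows, so rows that repeat a pose let the fingers close. It gives the time, the measured TCP pose, the force, the opening and the grip force at its end, in the units of the state.
- get_state(): the state, without advancing time (a new reading comes with each control period).
- imaging.get_image(name): name is "scene" or "top"; returns the picture (384x512x3 uint8, red, green, blue); there is no depth.
- imaging.camera_params(name): a dict with "camera_matrix" (3x3 intrinsics, pixels), "cam_to_world" (4x4, takes a point from camera to world coordinates). Camera axes: x right, y down, z forward; pixel columns grow to the right and rows downward; lengths in m; the calibration is good to about 2 mm. A picture is of the moment at which its call begins. camera_params takes no time and is no camera call.
- ticket.sign_off(): hands the job in; it is judged then, once.
The state is a dict: "clock": time; "qpos": joint angles; "qd": joint speeds; "effort": joint torques, N m; "position": TCP position; "ee_rot": TCP orientation; "contact_force": force on the tool from outside, world axes, zero at the start; "moment": the same for the moment, N m; "width": finger opening in m; "gripper_force": force on a finger pad.
Only numpy, scipy, OpenCV 4.12 (cv2) and the standard library are available. Lean on these libraries where they do the work, as an engineer would, in place of code of your own. Each camera call takes 0.05 s, during which the arm holds its last target. There are 200 camera calls.

## Working session

There is one attempt and no reset: what is moved stays moved. The work goes in short steps, Python scripts to look and compute and a shell command to move; the robot and the scene stay as the last step left them, time stands still between calls to the robot, and variables do not carry over. Pictures are saved under pics/ and viewed, at most 14 in all, crops included, and the job is handed in when it is done.

```bash
mkdir -p pics; python3 - <<'E'
from rig import get_state, imaging
import cv2
for n in("scene","top"):
    cv2.imwrite(f"pics/{n}0.png",imaging.get_image(n)[:,:,::-1]); p=imaging.camera_params(n); print(n,p["camera_matrix"],p["cam_to_world"])
s=get_state();print(s)
E
```

```text
scene [[395.55286623   0.         260.28918458]
 [  0.         395.55286623 191.10212879]
 [  0.           0.           1.        ]] [[ 0.4453631   0.72672017 -0.52300048  0.97019969]
 [ 0.89532114 -0.36616578  0.25361915 -0.24390127]
 [-0.00719473 -0.581206   -0.81372466  0.77803508]
 [ 0.          0.          0.          1.        ]]
top [[414.2857187    0.         262.32823253]
 [  0.         414.2857187  188.80714662]
 [  0.           0.           1.        ]] [[ 0.02345083 -0.98907244  0.14555329  0.3652119 ]
 [-0.99972437 -0.02303886  0.00451562 -0.01373378]
 [-0.0011129  -0.14561907 -0.98934011  0.89618678]
 [ 0.          0.          0.          1.        ]]
{'clock': 0.1, 'qpos': array([-1.42802401e+00,  2.76514600e-01,  1.50597285e+00, -1.99287968e-05,
        1.36075397e+00, -1.20989241e-01]), 'qd': array([-0.00084852, -0.00054756, -0.0030211 ,  0.00194249, -0.00143849,
       -0.00099046]), 'effort': array([ 1.13513222e-03, -4.17699158e+01, -2.46404207e+01, -1.33644426e-04,
        5.77816623e-03,  3.88208804e-06]), 'position': array([ 0.14984106, -0.55467315,  0.24954942]), 'ee_rot': array([-8.24228375e-04,  9.91315715e-01,  1.31500846e-01, -1.87217351e-05]), 'contact_force': array([-0.10933936, -0.29067855, -0.59251949]), 'moment': array([ 0.02436018,  0.04002234, -0.03527775]), 'gripper_force': 0.0, 'width': 0.08554961480557921}
```

View pics/top0.png

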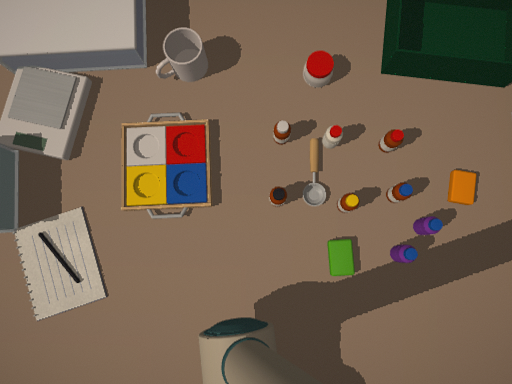

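View pics/scene0.png

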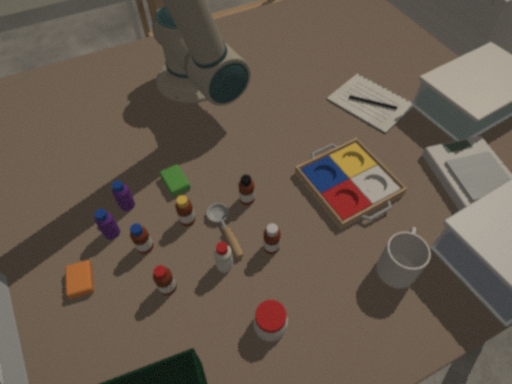

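Top view: amber red-cap at (396,137), amber blue-cap (404,189), amber yellow-cap (351,201) and amber white-cap (283,127). The look-alikes are a pale bottle with a red cap (335,131), an amber one with a black cap (280,193), and purple ones with blue caps (435,225) and (409,254). There is also a large red-lidded jar at (319,65). I'll confirm in an enlarged crop and measure.

```bash
cat > h.py <<'E'
import numpy as np, cv2
from rig import imaging, get_state
def ray(n,uv,z):
    p=imaging.camera_params(n);K=p["camera_matrix"];T=p["cam_to_world"]
    d=T[:3,:3]@np.linalg.solve(K,[uv[0],uv[1],1]);return (T[:3,3]+d*(z-T[2,3])/d[2])[:2]
def proj(n,P):
    p=imaging.camera_params(n);c=np.linalg.inv(p["cam_to_world"])@np.r_[P,1];q=p["camera_matrix"]@c[:3];return q[:2]/q[2]
def mask(im,c):
    h,s,v=[a.astype(int) for a in cv2.split(cv2.cvtColor(im,cv2.COLOR_RGB2HSV))]
    return {"red":((h<5)|(h>172))&(s>200)&(v>110),"yellow":(h>18)&(h<32)&(s>150)&(v>140),"blue":(h>100)&(h<122)&(s>150)&(v>70),"white":(s<70)&(v>120)}[c].astype(np.uint8)
def blob(im,c,uv,r=14):
    m=mask(im,c);w=np.zeros_like(m);u,v=map(int,uv);w[v-r:v+r+1,u-r:u+r+1]=1
    n,l,st,ce=cv2.connectedComponentsWithStats(m*w);ok=[i for i in range(1,n) if st[i,4]>15]
    if not ok: return None,0
    i=min(ok,key=lambda i:np.hypot(*(ce[i]-uv)));return ce[i],st[i,4]
E
python3 - <<'E'
from h import *
t=cv2.cvtColor(cv2.imread("pics/top0.png"),cv2.COLOR_BGR2RGB);s=cv2.cvtColor(cv2.imread("pics/scene0.png"),cv2.COLOR_BGR2RGB)
for c,a,b in(("red",(397,136),(162,271)),("yellow",(352,200),(183,203)),("blue",(405,188),(137,231)),("white",(283,127),(272,230)),("red",(336,131),(222,247))):
    A,n=blob(t,c,a,9);B,m=blob(s,c,b,9)
    print(c,A,n,B,m, *[np.round(ray("top",A,.081),4),np.round(ray("scene",B,.078),4)] if A is not None and B is not None else [])
print("black",ray("top",(280,192),.08))
for c,a,b in(("red",(186,144),(347,198)),("yellow",(147,185),(352,159)),("blue",(187,184),(325,175)),("white",(147,146),(376,183))):
    out=[]
    for n,im,uv in(("top",t,a),("scene",s,b)):
        m=mask(im,c) if c!="white" else (cv2.cvtColor(im,cv2.COLOR_RGB2HSV)[:,:,1]<80).astype(np.uint8)*(im.max(2)>60).astype(np.uint8)
        w=np.zeros_like(m);u,v=uv;w[v-25:v+26,u-28:u+29]=1
        x=np.argwhere(m*w)[:,::-1].astype(np.int32)
        k,l,st,ce=cv2.connectedComponentsWithStats(m*w);i=1+st[1:,4].argmax()
        pts=np.argwhere(l==i)[:,::-1].astype(np.int32);r=cv2.minAreaRect(pts);
        W=np.array([ray(n,q,.02) for q in cv2.boxPoints(r)]) ;h=cv2.convexHull(pts)[:,0];g=np.array([ray(n,q,.02) for q in h]).astype(np.float32);R=cv2.minAreaRect(g)
        out+=[np.round(R[0],4),np.round(R[1],3),round(R[2],1)]
    print(c,*out)
cv2.imwrite("pics/c1.png",cv2.resize(cv2.imread("pics/top0.png")[100:275,255:480],None,fx=3.4,fy=3.4,interpolation=2))
E
```

```text
red [396.7        135.35833333] 120 None 0
yellow [351.71428571 200.24603175] 126 [181.30645161 199.67741935] 62 [ 0.4664 -0.1875] [ 0.4643 -0.1871]
blue [405.3902439  189.49593496] 123 [135.47761194 228.73134328] 67 [ 0.4904 -0.2943] [ 0.4901 -0.2954]
white [282.19130435 126.07826087] 115 [271.80952381 227.31428571] 105 [ 0.615  -0.0474] [ 0.6122 -0.0452]
red [335.25471698 131.02830189] 106 None 0
black [ 0.47969193 -0.04529832]Traceback (most recent call last):
  File "<stdin>", line 13, in <module>
ValueError: attempt to get argmax of an empty sequence
```

```bash
sed -i 's/((h<5)|(h>172))&(s>200)&(v>110)/((h<7)|(h>170))\&(s>170)\&(v>125)/' h.py
python3 - <<'E'
from h import *
t=cv2.cvtColor(cv2.imread("pics/top0.png"),cv2.COLOR_BGR2RGB);s=cv2.cvtColor(cv2.imread("pics/scene0.png"),cv2.COLOR_BGR2RGB)
hs=cv2.cvtColor(s,cv2.COLOR_RGB2HSV)
print(hs[271,162],hs[198,347],hs[175,345])
for c,a,b in(("red",(397,136),(162,271)),("red",(336,131),(222,247))):
    A,n=blob(t,c,a,9);B,m=blob(s,c,b,9);print(c,A,n,B,m,ray("top",A,.081),ray("scene",B,.078) if m else "")
for c,a,b in(("red",(186,144),(347,198)),("yellow",(147,185),(352,159)),("blue",(187,184),(325,175)),("white",(147,146),(376,183))):
    out=[]
    for n,im,uv in(("top",t,a),("scene",s,b)):
        h=cv2.cvtColor(im,cv2.COLOR_RGB2HSV)
        m=mask(im,c) if c!="white" else ((h[:,:,1]<70)&(h[:,:,2]>90)).astype(np.uint8)
        w=np.zeros_like(m);u,v=uv;w[v-24:v+25,u-27:u+28]=1
        k,l,st,ce=cv2.connectedComponentsWithStats(m*w)
        if k<2: out+=["none"];continue
        i=1+st[1:,4].argmax();pts=np.argwhere(l==i)[:,::-1].astype(np.int32)
        g=np.array([ray(n,q,.02) for q in cv2.convexHull(pts)[:,0]]).astype(np.float32);R=cv2.minAreaRect(g)
        out+=[np.round(R[0],4),np.round(R[1],3),round(R[2],1)]
    print(c,*out)
cv2.imwrite("pics/c1.png",cv2.resize(cv2.imread("pics/top0.png")[100:275,255:480],None,fx=3.4,fy=3.4,interpolation=2))
E
```

```text
[  1 182 144] [  1 180 146] [112  98 101]
red [396.592 135.096] 125 [159.51807229 270.36144578] 83 [ 0.60148671 -0.27948905] [ 0.60007265 -0.27997853]
red [335.38053097 130.69026549] 113 [221.10769231 246.52307692] 65 [ 0.60783749 -0.15550231] [ 0.6060376  -0.15496935]
red [0.5895 0.1603] [0.086 0.083] 3.3 [0.5913 0.1599] [0.081 0.08 ] 4.0
yellow [0.4975 0.2394] [0.085 0.082] 3.9 [0.4982 0.241 ] [0.08  0.081] 3.6
blue [0.5029 0.1538] [0.084 0.083] 4.3 [0.5051 0.1539] [0.078 0.078] 4.4
white [0.5832 0.2461] [0.086 0.085] 3.8 [0.586  0.2479] [0.087 0.088] 3.7
```

View pics/c1.png

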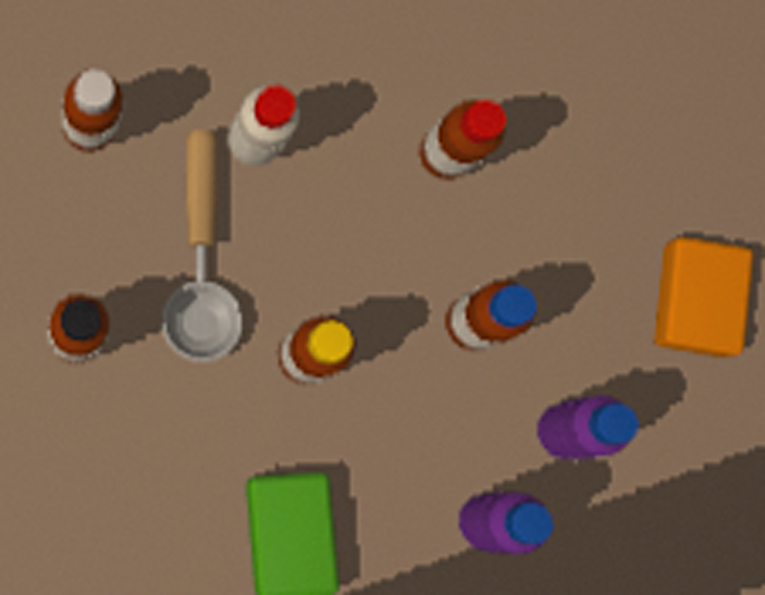

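The crop confirms the targets: the amber-bodied bottles with white, red, yellow and blue caps. The pale-bodied red-cap, black-cap and two purple-bodied bottles stay. Heights and well sizes (84 mm, 86 mm spacing) agree in both cameras. Blue goes first: (0.490,-0.295) → well (0.504,0.1545).

```bash
python3 -m inch '[{"claw":1,"travel":[0.17,0.13,0],"turn":0},{"claw":1,"travel":[0.34,0.26,0],"turn":0},{"claw":1,"travel":[0.51,0.39,0],"turn":0},{"claw":1,"travel":[0.68,0.52,0],"turn":0},{"claw":1,"travel":[0.85,0.65,0],"turn":0}]' 30
python3 -m inch '[{"claw":1,"travel":[0.17,0.13,-0.08],"turn":0},{"claw":1,"travel":[0.34,0.26,-0.16],"turn":0},{"claw":1,"travel":[0.51,0.39,-0.24],"turn":0},{"claw":1,"travel":[0.68,0.52,-0.32],"turn":0},{"claw":1,"travel":[0.85,0.65,-0.4],"turn":0}]'
```

```text
clock: 0.6
position: [0.3209, -0.4238, 0.2499]
ee_rot: [-0.0, 0.991, 0.131, -0.0]
contact_force: [0.5, -0.1, 0.3]
width: 0.0853
gripper_force: 0.0
clock: 1.1
position: [0.491, -0.2937, 0.1694]
ee_rot: [-0.0, 0.991, 0.132, -0.0]
contact_force: [1.2, -0.8, 0.4]
width: 0.085
gripper_force: 0.0
```

```bash
python3 -m inch '[{"claw":1,"travel":[0,0,-0.15],"turn":0},{"claw":1,"travel":[0,0,-0.3],"turn":0},{"claw":1,"travel":[0,0,-0.45],"turn":0},{"claw":1,"travel":[0,0,-0.55],"turn":0},{"claw":1,"travel":[0,0,-0.625],"turn":0}]'
python3 -m inch '[{"claw":-1,"travel":[0,0,0],"turn":0},{"claw":-1,"travel":[0,0,0],"turn":0},{"claw":-1,"travel":[0,0,0],"turn":0},{"claw":-1,"travel":[0,0,0],"turn":0},{"claw":-1,"travel":[0,0,0],"turn":0}]' 30
python3 -m inch '[{"claw":-1,"travel":[0,0,0],"turn":0},{"claw":-1,"travel":[0,0,0],"turn":0},{"claw":-1,"travel":[0,0,0],"turn":0}]'
```

```text
clock: 1.6
position: [0.489, -0.2943, 0.0432]
ee_rot: [-0.001, 0.991, 0.132, -0.001]
contact_force: [-0.4, -0.1, 0.7]
width: 0.0851
gripper_force: 0.0
clock: 2.1
position: [0.4906, -0.2957, 0.0465]
ee_rot: [0.001, 0.991, 0.131, 0.001]
contact_force: [-0.5, 0.2, 3.0]
width: 0.0351
gripper_force: 30.1
clock: 2.4
position: [0.4906, -0.2956, 0.0465]
ee_rot: [0.001, 0.991, 0.132, 0.001]
contact_force: [-0.3, 0.3, 6.4]
width: 0.0355
gripper_force: 30.4
```

```bash
python3 -m inch '[{"claw":-1,"travel":[0,0,0.1],"turn":0},{"claw":-1,"travel":[0,0,0.2],"turn":0},{"claw":-1,"travel":[0,0,0.35],"turn":0},{"claw":-1,"travel":[0,0,0.5],"turn":0},{"claw":-1,"travel":[0,0,0.625],"turn":0}]'
python3 -m inch '[{"claw":-1,"travel":[0.01,0.1,0],"turn":0},{"claw":-1,"travel":[0.02,0.25,0],"turn":0},{"claw":-1,"travel":[0.03,0.4,0],"turn":0},{"claw":-1,"travel":[0.03,0.55,0],"turn":0},{"claw":-1,"travel":[0.03,0.7,0],"turn":0}]'
python3 -m inch '[{"claw":-1,"travel":[0.01,0.17,0],"turn":0},{"claw":-1,"travel":[0.02,0.34,0],"turn":0},{"claw":-1,"travel":[0.03,0.51,0],"turn":0},{"claw":-1,"travel":[0.04,0.68,0],"turn":0},{"claw":-1,"travel":[0.04,0.85,0],"turn":0}]'
python3 -m inch '[{"claw":-1,"travel":[0,0.17,0],"turn":0},{"claw":-1,"travel":[0,0.34,0],"turn":0},{"claw":-1,"travel":[0,0.5,0],"turn":0},{"claw":-1,"travel":[0,0.64,0],"turn":0},{"claw":-1,"travel":[0,0.6975,0],"turn":0}]'
python3 -m inch '[{"claw":-1,"travel":[0,0,-0.1],"turn":0},{"claw":-1,"travel":[0,0,-0.2],"turn":0},{"claw":-1,"travel":[0,0,-0.3],"turn":0},{"claw":-1,"travel":[0,0,-0.35],"turn":0},{"claw":-1,"travel":[0,0,-0.35],"turn":0}]'
```

```text
clock: 2.9
position: [0.4898, -0.2951, 0.1716]
ee_rot: [0.0, 0.991, 0.132, 0.0]
contact_force: [0.1, 0.3, -1.1]
width: 0.0351
gripper_force: 30.2
clock: 3.4
position: [0.4954, -0.1539, 0.17]
ee_rot: [-0.0, 0.991, 0.131, -0.0]
contact_force: [0.1, 0.0, -0.6]
width: 0.0353
gripper_force: 30.2
clock: 3.9
position: [0.5036, 0.0162, 0.1701]
ee_rot: [0.0, 0.991, 0.131, -0.0]
contact_force: [0.5, 0.9, -1.1]
width: 0.0353
gripper_force: 30.2
clock: 4.4
position: [0.5033, 0.1565, 0.17]
ee_rot: [-0.0, 0.991, 0.133, -0.0]
contact_force: [-0.2, -0.5, -0.7]
width: 0.0353
gripper_force: 30.3
clock: 4.9
position: [0.5027, 0.1537, 0.0989]
ee_rot: [0.0, 0.991, 0.131, -0.002]
contact_force: [-0.7, -0.1, 0.0]
width: 0.035
gripper_force: 30.3
```

```bash
python3 - <<'E'
from h import *
ims=[]
for n,uv in(("top",(187,184)),("scene",(325,165))):
    im=imaging.get_image(n);u,v=uv
    for d in (0.0,):
        P=proj(n,[.504,.1545,.02]); cv2.circle(im,(int(P[0]),int(P[1])),1,(0,255,0),-1)
    ims.append(cv2.resize(im[v-70:v+71,u-65:u+66,::-1],None,fx=3,fy=3,interpolation=2))
cv2.imwrite("pics/b1.png",np.hstack(ims))
print(get_state()["contact_force"])
E
```

```text
[-0.44319679  0.21705581 -0.51185726]
```

View pics/b1.png

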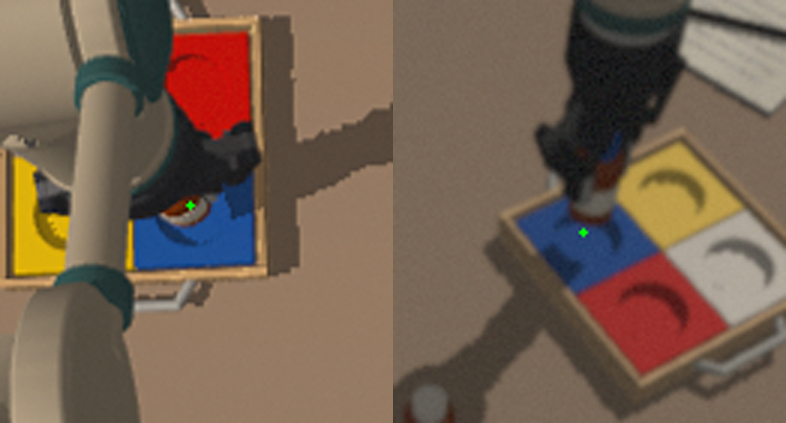

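The bottle hangs upright over the blue well (green dot marks the well centre, left panel (190,205)). Lowering it.

```bash
python3 -m inch '[{"claw":-1,"travel":[0,0,-0.06],"turn":0},{"claw":-1,"travel":[0,0,-0.11],"turn":0},{"claw":-1,"travel":[0,0,-0.15],"turn":0},{"claw":-1,"travel":[0,0,-0.18],"turn":0},{"claw":-1,"travel":[0,0,-0.2],"turn":0}]'
python3 -m inch '[{"claw":-1,"travel":[0,0,-0.01],"turn":0},{"claw":-1,"travel":[0,0,-0.015],"turn":0},{"claw":-1,"travel":[0,0,-0.02],"turn":0},{"claw":-1,"travel":[0,0,-0.02],"turn":0}]'
```

```text
clock: 5.5
position: [0.5036, 0.1543, 0.0595]
ee_rot: [0.0, 0.991, 0.132, -0.001]
contact_force: [-0.6, -0.2, -2.0]
width: 0.0354
gripper_force: 30.3
clock: 5.9
position: [0.5042, 0.1544, 0.0566]
ee_rot: [0.0, 0.991, 0.132, 0.0]
contact_force: [0.0, 1.0, -0.5]
width: 0.0352
gripper_force: 30.3
```

```bash
python3 -m inch '[{"claw":-1,"travel":[0,0,-0.005],"turn":0},{"claw":-1,"travel":[0,0,-0.005],"turn":0},{"claw":-1,"travel":[0,0,-0.005],"turn":0}]'
python3 -m inch '[{"claw":-1,"travel":[0,0,-0.005],"turn":0},{"claw":-1,"travel":[0,0,-0.005],"turn":0},{"claw":-1,"travel":[0,0,-0.005],"turn":0}]'
```

```text
clock: 6.2
position: [0.5043, 0.1544, 0.0565]
ee_rot: [0.0, 0.991, 0.132, 0.001]
contact_force: [-1.8, 0.4, 5.7]
width: 0.0353
gripper_force: 31.0
clock: 6.5
position: [0.5043, 0.1545, 0.0565]
ee_rot: [0.0, 0.991, 0.132, 0.001]
contact_force: [-3.9, 0.1, 13.8]
width: 0.0351
gripper_force: 31.7
```

```bash
python3 -m inch '[{"claw":-1,"travel":[0,0,0.01],"turn":0},{"claw":0,"travel":[0,0,0.01],"turn":0},{"claw":0.5,"travel":[0,0,0.01],"turn":0},{"claw":1,"travel":[0,0,0.01],"turn":0},{"claw":1,"travel":[0,0,0.01],"turn":0}]'
python3 -m inch '[{"claw":1,"travel":[0,0,0],"turn":0},{"claw":1,"travel":[0,0,0.05],"turn":0},{"claw":1,"travel":[0,0,0.2],"turn":0},{"claw":1,"travel":[0,0,0.4],"turn":0},{"claw":1,"travel":[0,0,0.57],"turn":0}]'
python3 -m inch '[{"claw":1,"travel":[-0.03,-0.2,0],"turn":0},{"claw":1,"travel":[-0.06,-0.4,0],"turn":0},{"claw":1,"travel":[-0.09,-0.6,0],"turn":0},{"claw":1,"travel":[-0.11,-0.8,0],"turn":0},{"claw":1,"travel":[-0.13,-1,0],"turn":0}]'
python3 -c "
from h import *
im=imaging.get_image('top');i2=imaging.get_image('scene')
A,n=blob(im,'blue',proj('top',[.504,.1545,.094]),9);B,m=blob(i2,'blue',proj('scene',[.504,.1545,.09]),9)
cv2.imwrite('pics/b2.png',np.hstack([cv2.resize(x[v-70:v+71,u-65:u+66,::-1],None,fx=3,fy=3,interpolation=2) for x,u,v in((im,187,174),(i2,335,165))]))
print(A,n,B,m,ray('top',A,.091),ray('scene',B,.088) if m else '')
"
```

```text
clock: 7.0
position: [0.5038, 0.1543, 0.0561]
ee_rot: [0.0, 0.991, 0.132, -0.0]
contact_force: [0.3, -0.5, 1.7]
width: 0.0834
gripper_force: 0.0
clock: 7.5
position: [0.5041, 0.1544, 0.1726]
ee_rot: [0.0, 0.991, 0.132, 0.001]
contact_force: [0.3, -0.8, 0.0]
width: 0.0857
gripper_force: 0.0
clock: 8.0
position: [0.4776, -0.0471, 0.1713]
ee_rot: [0.0, 0.991, 0.132, 0.001]
contact_force: [0.9, -0.6, 0.2]
width: 0.0854
gripper_force: 0.0
[176.63779528 174.5984252 ] 254 [327.54545455 154.86363636] 44 [0.50808702 0.15979284] [0.50469314 0.15415504]
```

View pics/b2.png

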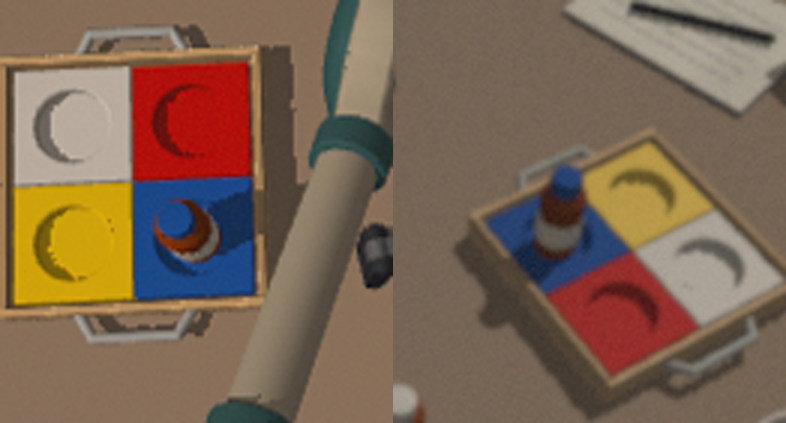

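The blue bottle stands upright and centred in its well (left panel cap (178,215), right panel (565,180)). Next is yellow at (0.4655,-0.187).

```bash
python3 -m inch '[{"claw":1,"travel":[-0.02,-0.2,0],"turn":0},{"claw":1,"travel":[-0.04,-0.4,0],"turn":0},{"claw":1,"travel":[-0.06,-0.6,0],"turn":0},{"claw":1,"travel":[-0.0625,-0.7075,0],"turn":0},{"claw":1,"travel":[-0.0625,-0.7075,0],"turn":0}]'
python3 -m inch '[{"claw":1,"travel":[0,0,-0.15],"turn":0},{"claw":1,"travel":[0,0,-0.3],"turn":0},{"claw":1,"travel":[0,0,-0.45],"turn":0},{"claw":1,"travel":[0,0,-0.55],"turn":0},{"claw":1,"travel":[0,0,-0.625],"turn":0}]'
python3 -m inch '[{"claw":-1,"travel":[0,0,0],"turn":0},{"claw":-1,"travel":[0,0,0],"turn":0},{"claw":-1,"travel":[0,0,0],"turn":0},{"claw":-1,"travel":[0,0,0],"turn":0},{"claw":-1,"travel":[0,0,0],"turn":0}]'
python3 -m inch '[{"claw":-1,"travel":[0,0,0.1],"turn":0},{"claw":-1,"travel":[0,0,0.2],"turn":0},{"claw":-1,"travel":[0,0,0.35],"turn":0},{"claw":-1,"travel":[0,0,0.5],"turn":0},{"claw":-1,"travel":[0,0,0.625],"turn":0}]'
```

```text
clock: 8.6
position: [0.4661, -0.1893, 0.1709]
ee_rot: [0.001, 0.992, 0.13, 0.001]
contact_force: [-0.6, 0.9, 0.2]
width: 0.0855
gripper_force: 0.0
clock: 9.1
position: [0.465, -0.185, 0.0442]
ee_rot: [-0.001, 0.991, 0.132, -0.001]
contact_force: [-0.5, -0.0, -0.3]
width: 0.0857
gripper_force: 0.0
clock: 9.6
position: [0.4664, -0.1872, 0.0466]
ee_rot: [0.001, 0.991, 0.131, 0.001]
contact_force: [0.4, 0.9, 6.6]
width: 0.0351
gripper_force: 30.1
clock: 10.1
position: [0.4653, -0.1873, 0.1719]
ee_rot: [0.0, 0.991, 0.131, 0.0]
contact_force: [0.7, -0.4, -2.1]
width: 0.035
gripper_force: 30.4
```

```bash
python3 -m inch '[{"claw":-1,"travel":[0.01,0.1,0.02],"turn":0},{"claw":-1,"travel":[0.02,0.25,0.04],"turn":0},{"claw":-1,"travel":[0.04,0.4,0.05],"turn":0},{"claw":-1,"travel":[0.05,0.55,0.05],"turn":0},{"claw":-1,"travel":[0.06,0.7,0.05],"turn":0}]'
python3 -m inch '[{"claw":-1,"travel":[0.01,0.17,0],"turn":0},{"claw":-1,"travel":[0.02,0.34,0],"turn":0},{"claw":-1,"travel":[0.03,0.51,0],"turn":0},{"claw":-1,"travel":[0.04,0.68,0],"turn":0},{"claw":-1,"travel":[0.054,0.84,0],"turn":0}]'
python3 -m inch '[{"claw":-1,"travel":[0.02,0.17,0],"turn":0},{"claw":-1,"travel":[0.04,0.34,0],"turn":0},{"claw":-1,"travel":[0.05,0.48,0],"turn":0},{"claw":-1,"travel":[0.05,0.58,0],"turn":0},{"claw":-1,"travel":[0.05,0.5965,0],"turn":0}]'
python3 -m inch '[{"claw":-1,"travel":[0,0,-0.1],"turn":0},{"claw":-1,"travel":[0,0,-0.2],"turn":0},{"claw":-1,"travel":[0,0,-0.3],"turn":0},{"claw":-1,"travel":[0,0,-0.4],"turn":0},{"claw":-1,"travel":[0,0,-0.46],"turn":0}]'
python3 -m inch '[{"claw":-1,"travel":[0,0,-0.06],"turn":0},{"claw":-1,"travel":[0,0,-0.09],"turn":0},{"claw":-1,"travel":[0,0,-0.12],"turn":0},{"claw":-1,"travel":[0,0,-0.14],"turn":0},{"claw":-1,"travel":[0,0,-0.15],"turn":0}]'
python3 -m inch '[{"claw":-1,"travel":[0,0,-0.01],"turn":0},{"claw":-1,"travel":[0,0,-0.015],"turn":0},{"claw":-1,"travel":[0,0,-0.015],"turn":0},{"claw":-1,"travel":[0,0,-0.015],"turn":0}]'
```

```text
clock: 10.6
position: [0.4771, -0.0462, 0.1804]
ee_rot: [0.0, 0.991, 0.131, 0.0]
contact_force: [0.5, 0.1, -1.5]
width: 0.0352
gripper_force: 30.4
clock: 11.1
position: [0.4877, 0.1222, 0.1803]
ee_rot: [0.0, 0.991, 0.132, -0.0]
contact_force: [0.4, -0.9, -1.6]
width: 0.035
gripper_force: 30.4
clock: 11.6
position: [0.4979, 0.2421, 0.1801]
ee_rot: [-0.0, 0.991, 0.133, -0.0]
contact_force: [-0.2, 0.8, -2.1]
width: 0.0354
gripper_force: 30.5
clock: 12.1
position: [0.4972, 0.2388, 0.0868]
ee_rot: [0.001, 0.991, 0.131, -0.001]
contact_force: [0.2, -0.2, -2.7]
width: 0.035
gripper_force: 30.5
clock: 12.6
position: [0.4984, 0.2402, 0.0583]
ee_rot: [0.0, 0.991, 0.132, 0.0]
contact_force: [-0.7, 0.1, -1.7]
width: 0.0353
gripper_force: 30.5
clock: 13.0
position: [0.4986, 0.2403, 0.0566]
ee_rot: [-0.0, 0.991, 0.132, 0.001]
contact_force: [-2.8, -0.9, 4.8]
width: 0.0353
gripper_force: 31.2
```

```bash
python3 -m inch '[{"claw":-1,"travel":[0,0,0.005],"turn":0},{"claw":0,"travel":[0,0,0.005],"turn":0},{"claw":0.5,"travel":[0,0,0.005],"turn":0},{"claw":1,"travel":[0,0,0.005],"turn":0},{"claw":1,"travel":[0,0,0.005],"turn":0}]'
python3 -m inch '[{"claw":1,"travel":[0,0,0],"turn":0},{"claw":1,"travel":[0,0,0.05],"turn":0},{"claw":1,"travel":[0,0,0.2],"turn":0},{"claw":1,"travel":[0,0,0.4],"turn":0},{"claw":1,"travel":[0,0,0.57],"turn":0}]'
python3 -m inch '[{"claw":1,"travel":[0.06,-0.15,0],"turn":0},{"claw":1,"travel":[0.12,-0.3,0],"turn":0},{"claw":1,"travel":[0.18,-0.45,0],"turn":0},{"claw":1,"travel":[0.24,-0.6,0],"turn":0},{"claw":1,"travel":[0.3,-0.75,0],"turn":0}]'
python3 -m inch '[{"claw":1,"travel":[0.06,-0.15,0],"turn":0},{"claw":1,"travel":[0.12,-0.3,0],"turn":0},{"claw":1,"travel":[0.18,-0.45,0],"turn":0},{"claw":1,"travel":[0.24,-0.6,0],"turn":0},{"claw":1,"travel":[0.276,-0.6815,0],"turn":0}]'
python3 -c "
from h import *
im=imaging.get_image('top');i2=imaging.get_image('scene')
cv2.imwrite('pics/y2.png',np.hstack([cv2.resize(x[v-70:v+71,u-65:u+66,::-1],None,fx=3,fy=3,interpolation=2) for x,u,v in((im,187,154),(i2,335,185))]))
"
```

```text
clock: 13.5
position: [0.4983, 0.2402, 0.0563]
ee_rot: [0.0, 0.991, 0.132, 0.0]
contact_force: [0.5, 0.4, -0.2]
width: 0.0835
gripper_force: 0.0
clock: 14.0
position: [0.4984, 0.2402, 0.1726]
ee_rot: [-0.0, 0.991, 0.132, 0.001]
contact_force: [0.9, 0.2, 0.6]
width: 0.0853
gripper_force: 0.0
clock: 14.5
position: [0.5587, 0.089, 0.1713]
ee_rot: [0.0, 0.991, 0.132, 0.001]
contact_force: [0.5, -0.0, 0.2]
width: 0.0853
gripper_force: 0.0
clock: 15.0
position: [0.6144, -0.0485, 0.171]
ee_rot: [0.001, 0.991, 0.131, 0.001]
contact_force: [-0.7, 0.3, 1.2]
width: 0.0856
gripper_force: 0.0
```

View pics/y2.png

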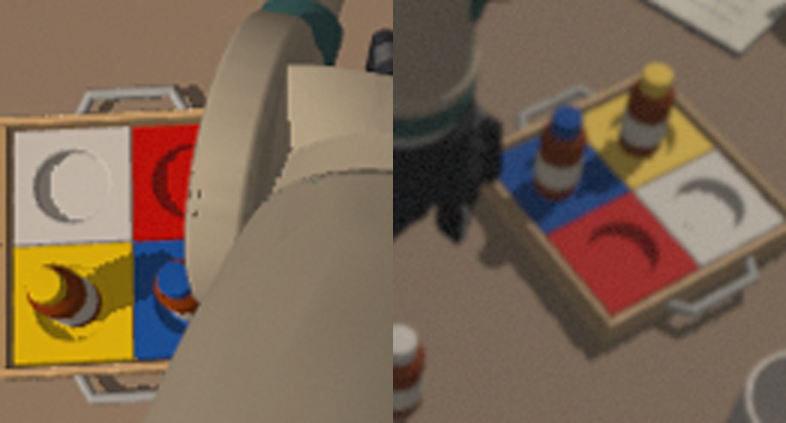

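Yellow is upright and centred in its well (left panel cap (45,285), right (658,75)). Next is white.

```bash
python3 -m inch '[{"claw":1,"travel":[0,0,-0.15],"turn":0},{"claw":1,"travel":[0,0,-0.3],"turn":0},{"claw":1,"travel":[0,0,-0.45],"turn":0},{"claw":1,"travel":[0,0,-0.55],"turn":0},{"claw":1,"travel":[0,0,-0.625],"turn":0}]'
python3 -m inch '[{"claw":-1,"travel":[0,0,0],"turn":0},{"claw":-1,"travel":[0,0,0],"turn":0},{"claw":-1,"travel":[0,0,0],"turn":0},{"claw":-1,"travel":[0,0,0],"turn":0},{"claw":-1,"travel":[0,0,0],"turn":0}]'
python3 -m inch '[{"claw":-1,"travel":[0,0,0.1],"turn":0},{"claw":-1,"travel":[0,0,0.2],"turn":0},{"claw":-1,"travel":[0,0,0.35],"turn":0},{"claw":-1,"travel":[0,0,0.5],"turn":0},{"claw":-1,"travel":[0,0,0.625],"turn":0}]'
```

```text
clock: 15.6
position: [0.6118, -0.0441, 0.0439]
ee_rot: [-0.001, 0.991, 0.132, -0.001]
contact_force: [0.1, 0.1, 0.4]
width: 0.0857
gripper_force: 0.0
clock: 16.1
position: [0.6143, -0.0459, 0.0468]
ee_rot: [0.0, 0.991, 0.131, 0.001]
contact_force: [-0.3, 1.2, 5.6]
width: 0.0348
gripper_force: 30.2
clock: 16.6
position: [0.6135, -0.0463, 0.1721]
ee_rot: [0.0, 0.991, 0.131, 0.001]
contact_force: [0.6, -0.4, -0.2]
width: 0.0351
gripper_force: 30.3
```

```bash
python3 -m inch '[{"claw":-1,"travel":[-0.01,0.1,0.02],"turn":0},{"claw":-1,"travel":[-0.03,0.25,0.04],"turn":0},{"claw":-1,"travel":[-0.04,0.4,0.05],"turn":0},{"claw":-1,"travel":[-0.06,0.55,0.05],"turn":0},{"claw":-1,"travel":[-0.07,0.7,0.05],"turn":0}]'
python3 -m inch '[{"claw":-1,"travel":[-0.02,0.17,0],"turn":0},{"claw":-1,"travel":[-0.04,0.34,0],"turn":0},{"claw":-1,"travel":[-0.06,0.51,0],"turn":0},{"claw":-1,"travel":[-0.07,0.68,0],"turn":0},{"claw":-1,"travel":[-0.077,0.76,0],"turn":0}]'
python3 -m inch '[{"claw":-1,"travel":[0,0,-0.1],"turn":0},{"claw":-1,"travel":[0,0,-0.2],"turn":0},{"claw":-1,"travel":[0,0,-0.3],"turn":0},{"claw":-1,"travel":[0,0,-0.4],"turn":0},{"claw":-1,"travel":[0,0,-0.46],"turn":0}]'
python3 -m inch '[{"claw":-1,"travel":[0,0,-0.06],"turn":0},{"claw":-1,"travel":[0,0,-0.09],"turn":0},{"claw":-1,"travel":[0,0,-0.12],"turn":0},{"claw":-1,"travel":[0,0,-0.14],"turn":0},{"claw":-1,"travel":[0,0,-0.15],"turn":0}]'
python3 -m inch '[{"claw":-1,"travel":[0,0,-0.01],"turn":0},{"claw":-1,"travel":[0,0,-0.015],"turn":0},{"claw":-1,"travel":[0,0,-0.015],"turn":0},{"claw":-1,"travel":[0,0,-0.015],"turn":0}]'
```

```text
clock: 17.1
position: [0.5988, 0.0948, 0.1805]
ee_rot: [0.0, 0.991, 0.131, -0.0]
contact_force: [0.5, 0.2, -1.4]
width: 0.0353
gripper_force: 30.3
clock: 17.6
position: [0.5834, 0.2484, 0.1803]
ee_rot: [-0.0, 0.991, 0.133, 0.0]
contact_force: [0.0, -1.0, -0.3]
width: 0.0352
gripper_force: 30.4
clock: 18.1
position: [0.5832, 0.2448, 0.0866]
ee_rot: [0.001, 0.991, 0.131, -0.001]
contact_force: [-0.3, -0.4, -1.1]
width: 0.0353
gripper_force: 30.4
clock: 18.6
position: [0.5842, 0.2459, 0.0584]
ee_rot: [0.0, 0.991, 0.132, 0.0]
contact_force: [-0.8, 0.1, -1.5]
width: 0.0351
gripper_force: 30.4
clock: 19.0
position: [0.5844, 0.246, 0.0568]
ee_rot: [-0.0, 0.991, 0.132, 0.001]
contact_force: [-1.0, -1.8, 6.2]
width: 0.0349
gripper_force: 30.9
```

```bash
python3 -m inch '[{"claw":-1,"travel":[0,0,0.005],"turn":0},{"claw":0,"travel":[0,0,0.005],"turn":0},{"claw":0.5,"travel":[0,0,0.005],"turn":0},{"claw":1,"travel":[0,0,0.005],"turn":0},{"claw":1,"travel":[0,0,0.005],"turn":0}]'
python3 -m inch '[{"claw":1,"travel":[0,0,0],"turn":0},{"claw":1,"travel":[0,0,0.05],"turn":0},{"claw":1,"travel":[0,0,0.2],"turn":0},{"claw":1,"travel":[0,0,0.4],"turn":0},{"claw":1,"travel":[0,0,0.57],"turn":0}]'
python3 -m inch '[{"claw":1,"travel":[0.01,-0.19,0],"turn":0},{"claw":1,"travel":[0.01,-0.38,0],"turn":0},{"claw":1,"travel":[0.02,-0.57,0],"turn":0},{"claw":1,"travel":[0.02,-0.76,0],"turn":0},{"claw":1,"travel":[0.03,-0.95,0],"turn":0}]'
python3 -m inch '[{"claw":1,"travel":[0.01,-0.19,0],"turn":0},{"claw":1,"travel":[0.01,-0.38,0],"turn":0},{"claw":1,"travel":[0.02,-0.57,0],"turn":0},{"claw":1,"travel":[0.02,-0.76,0],"turn":0},{"claw":1,"travel":[0.03,-0.95,0],"turn":0}]'
python3 -m inch '[{"claw":1,"travel":[0.01,-0.19,0],"turn":0},{"claw":1,"travel":[0.02,-0.38,0],"turn":0},{"claw":1,"travel":[0.025,-0.57,0],"turn":0},{"claw":1,"travel":[0.025,-0.73,0],"turn":0},{"claw":1,"travel":[0.025,-0.73,0],"turn":0}]'
python3 -c "
from h import *
im=imaging.get_image('top');i2=imaging.get_image('scene')
cv2.imwrite('pics/w2.png',np.hstack([cv2.resize(x[v-70:v+71,u-65:u+66,::-1],None,fx=3,fy=3,interpolation=2) for x,u,v in((im,187,154),(i2,335,185))]))
"
```

```text
clock: 19.5
position: [0.584, 0.2459, 0.0562]
ee_rot: [0.0, 0.991, 0.132, -0.0]
contact_force: [0.4, 0.2, 0.7]
width: 0.0835
gripper_force: 0.0
clock: 20.0
position: [0.5843, 0.2459, 0.1727]
ee_rot: [-0.0, 0.991, 0.131, 0.001]
contact_force: [0.8, 1.4, 0.6]
width: 0.0855
gripper_force: 0.0
clock: 20.5
position: [0.5898, 0.0545, 0.1713]
ee_rot: [0.0, 0.991, 0.132, 0.0]
contact_force: [0.9, 0.1, -0.8]
width: 0.0853
gripper_force: 0.0
clock: 21.0
position: [0.5958, -0.1357, 0.1713]
ee_rot: [0.0, 0.991, 0.131, 0.0]
contact_force: [1.4, 0.3, 0.0]
width: 0.0857
gripper_force: 0.0
clock: 21.5
position: [0.6011, -0.285, 0.1709]
ee_rot: [0.002, 0.992, 0.129, 0.0]
contact_force: [1.1, 0.3, -0.0]
width: 0.0852
gripper_force: 0.0
```

View pics/w2.png

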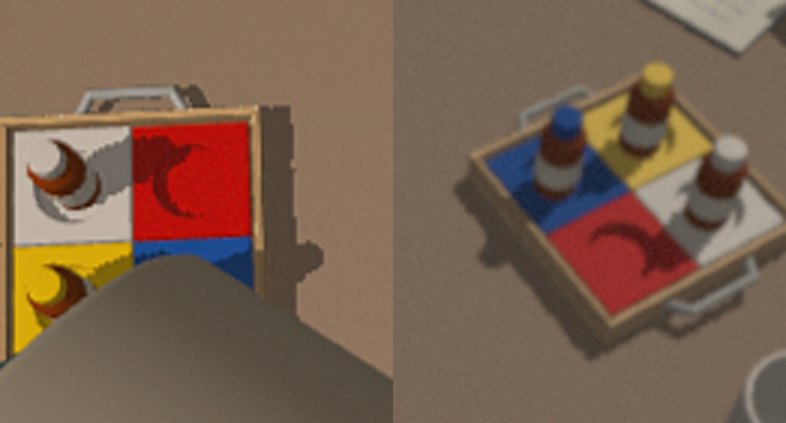

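White is upright in its well (right panel cap (730,150)), and all three bottles are centred. Last is red.

```bash
python3 -m inch '[{"claw":1,"travel":[0,0,0],"turn":0},{"claw":1,"travel":[0,0,-0.2],"turn":0},{"claw":1,"travel":[0,0,-0.4],"turn":0},{"claw":1,"travel":[0,0,-0.55],"turn":0},{"claw":1,"travel":[0,0,-0.625],"turn":0}]'
python3 -m inch '[{"claw":-1,"travel":[0,0,0],"turn":0},{"claw":-1,"travel":[0,0,0],"turn":0},{"claw":-1,"travel":[0,0,0],"turn":0},{"claw":-1,"travel":[0,0,0],"turn":0},{"claw":-1,"travel":[0,0,0],"turn":0}]'
python3 -m inch '[{"claw":-1,"travel":[0,0,0.1],"turn":0},{"claw":-1,"travel":[0,0,0.2],"turn":0},{"claw":-1,"travel":[0,0,0.35],"turn":0},{"claw":-1,"travel":[0,0,0.5],"turn":0},{"claw":-1,"travel":[0,0,0.675],"turn":0}]'
```

```text
clock: 22.1
position: [0.5994, -0.2772, 0.0425]
ee_rot: [-0.002, 0.991, 0.132, -0.002]
contact_force: [0.2, 1.0, 0.0]
width: 0.0858
gripper_force: 0.0
clock: 22.6
position: [0.6022, -0.2804, 0.0473]
ee_rot: [0.001, 0.991, 0.131, 0.002]
contact_force: [1.5, 0.2, 5.0]
width: 0.0354
gripper_force: 30.3
clock: 23.1
position: [0.6002, -0.2799, 0.1808]
ee_rot: [-0.001, 0.991, 0.131, -0.001]
contact_force: [0.3, -0.6, -0.9]
width: 0.0351
gripper_force: 30.2
```

```bash
python3 -m inch '[{"claw":-1,"travel":[0,0.1,0],"turn":0},{"claw":-1,"travel":[0,0.25,0],"turn":0},{"claw":-1,"travel":[-0.01,0.4,0],"turn":0},{"claw":-1,"travel":[-0.01,0.55,0],"turn":0},{"claw":-1,"travel":[-0.02,0.7,0],"turn":0}]'
python3 -m inch '[{"claw":-1,"travel":[0,0.17,0],"turn":0},{"claw":-1,"travel":[-0.01,0.34,0],"turn":0},{"claw":-1,"travel":[-0.01,0.51,0],"turn":0},{"claw":-1,"travel":[-0.02,0.68,0],"turn":0},{"claw":-1,"travel":[-0.02,0.85,0],"turn":0}]'
python3 -m inch '[{"claw":-1,"travel":[0,0.17,0],"turn":0},{"claw":-1,"travel":[-0.01,0.34,0],"turn":0},{"claw":-1,"travel":[-0.017,0.5,0],"turn":0},{"claw":-1,"travel":[-0.017,0.6,0],"turn":0},{"claw":-1,"travel":[-0.017,0.65,0],"turn":0}]'
python3 -m inch '[{"claw":-1,"travel":[0,0,-0.1],"turn":0},{"claw":-1,"travel":[0,0,-0.2],"turn":0},{"claw":-1,"travel":[0,0,-0.3],"turn":0},{"claw":-1,"travel":[0,0,-0.4],"turn":0},{"claw":-1,"travel":[0,0,-0.46],"turn":0}]'
python3 -m inch '[{"claw":-1,"travel":[0,0,-0.06],"turn":0},{"claw":-1,"travel":[0,0,-0.09],"turn":0},{"claw":-1,"travel":[0,0,-0.12],"turn":0},{"claw":-1,"travel":[0,0,-0.14],"turn":0},{"claw":-1,"travel":[0,0,-0.15],"turn":0}]'
python3 -m inch '[{"claw":-1,"travel":[0,0,-0.01],"turn":0},{"claw":-1,"travel":[0,0,-0.015],"turn":0},{"claw":-1,"travel":[0,0,-0.015],"turn":0},{"claw":-1,"travel":[0,0,-0.015],"turn":0}]'
```

```text
clock: 23.6
position: [0.5962, -0.1383, 0.1795]
ee_rot: [-0.0, 0.991, 0.131, -0.001]
contact_force: [-0.2, -0.6, -1.1]
width: 0.0353
gripper_force: 30.2
clock: 24.1
position: [0.5916, 0.0317, 0.1795]
ee_rot: [-0.0, 0.991, 0.132, -0.001]
contact_force: [0.5, -0.0, -1.7]
width: 0.0354
gripper_force: 30.2
clock: 24.6
position: [0.5884, 0.1621, 0.1795]
ee_rot: [-0.0, 0.991, 0.133, -0.001]
contact_force: [0.3, -0.6, -1.9]
width: 0.0355
gripper_force: 30.3
clock: 25.1
position: [0.5882, 0.1592, 0.0863]
ee_rot: [0.0, 0.991, 0.131, -0.002]
contact_force: [-0.6, 0.1, -1.2]
width: 0.0351
gripper_force: 30.3
clock: 25.6
position: [0.5898, 0.1599, 0.0584]
ee_rot: [0.0, 0.991, 0.132, 0.0]
contact_force: [0.1, -0.8, -1.3]
width: 0.0355
gripper_force: 30.3
clock: 26.0
position: [0.5899, 0.16, 0.0573]
ee_rot: [0.0, 0.991, 0.132, 0.001]
contact_force: [-1.3, 0.3, 7.3]
width: 0.0352
gripper_force: 31.0
```

Contact at the expected height. Releasing, retreating upward and away, then checking everything.

```bash
python3 -m inch '[{"claw":-1,"travel":[0,0,0.008],"turn":0},{"claw":0,"travel":[0,0,0.008],"turn":0},{"claw":0.5,"travel":[0,0,0.008],"turn":0},{"claw":1,"travel":[0,0,0.008],"turn":0},{"claw":1,"travel":[0,0,0.008],"turn":0}]'
python3 -m inch '[{"claw":1,"travel":[0,0,0],"turn":0},{"claw":1,"travel":[0,0,0.05],"turn":0},{"claw":1,"travel":[0,0,0.2],"turn":0},{"claw":1,"travel":[0,0,0.4],"turn":0},{"claw":1,"travel":[0,0,0.6],"turn":0}]'
python3 -m inch '[{"claw":1,"travel":[-0.05,-0.19,0.1],"turn":0},{"claw":1,"travel":[-0.1,-0.38,0.2],"turn":0},{"claw":1,"travel":[-0.15,-0.57,0.3],"turn":0},{"claw":1,"travel":[-0.2,-0.76,0.4],"turn":0},{"claw":1,"travel":[-0.25,-0.95,0.5],"turn":0}]'
python3 -m inch '[{"claw":1,"travel":[-0.1,-0.19,0],"turn":0},{"claw":1,"travel":[-0.2,-0.38,0],"turn":0},{"claw":1,"travel":[-0.3,-0.57,0],"turn":0},{"claw":1,"travel":[-0.4,-0.76,0],"turn":0},{"claw":1,"travel":[-0.5,-0.95,0],"turn":0}]'
python3 -m inch '[{"claw":1,"travel":[-0.1,-0.19,0],"turn":0},{"claw":1,"travel":[-0.2,-0.38,0],"turn":0},{"claw":1,"travel":[-0.3,-0.57,0],"turn":0},{"claw":1,"travel":[-0.3,-0.76,0],"turn":0},{"claw":1,"travel":[-0.3,-0.76,0],"turn":0}]'
python3 -c "
from h import *
im=imaging.get_image('top');i2=imaging.get_image('scene')
cv2.imwrite('pics/f.png',np.hstack([cv2.resize(x[:,:,::-1][v-90:v+91,u-130:u+131],None,fx=1.53,fy=1.53,interpolation=2) for x,u,v in((im,250,160),(i2,310,200))]))
for a,b,P in(('red',0,[.607,-.155,.08]),('red',1,[.5897,.1601,.09]),('yellow',1,[.4983,.2403,.09]),('blue',1,[.5039,.1545,.09])):
    B,m=blob(i2,a,proj('scene',P),8);print(a,m,ray('scene',B,P[2]-.002) if m else '',P)
A,n=blob(im,'red',proj('top',[.607,-.155,.081]),9);print(A,n)
"
```

```text
clock: 26.5
position: [0.5896, 0.1598, 0.0568]
ee_rot: [0.0, 0.991, 0.131, -0.0]
contact_force: [-1.1, -0.6, -0.1]
width: 0.0833
gripper_force: 0.0
clock: 27.0
position: [0.5893, 0.1598, 0.1785]
ee_rot: [0.0, 0.991, 0.132, -0.0]
contact_force: [1.0, 0.3, 0.1]
width: 0.0855
gripper_force: 0.0
clock: 27.5
position: [0.5389, -0.0315, 0.2787]
ee_rot: [0.0, 0.991, 0.132, 0.001]
contact_force: [0.1, -0.5, 0.1]
width: 0.0856
gripper_force: 0.0
clock: 28.0
position: [0.4386, -0.2214, 0.2779]
ee_rot: [0.001, 0.991, 0.132, 0.001]
contact_force: [-0.6, -1.4, 0.3]
width: 0.0851
gripper_force: 0.0
clock: 28.5
position: [0.379, -0.3769, 0.2774]
ee_rot: [0.002, 0.992, 0.129, 0.0]
contact_force: [0.4, 1.1, -0.5]
width: 0.0857
gripper_force: 0.0
red 66 [ 0.60590052 -0.15497939] [0.607, -0.155, 0.08]
red 41 [0.58781894 0.16148859] [0.5897, 0.1601, 0.09]
yellow 35 [0.49652884 0.24274413] [0.4983, 0.2403, 0.09]
blue 39 [0.50356186 0.15443174] [0.5039, 0.1545, 0.09]
[335.42105263 130.71929825] 114
```

View pics/f.png

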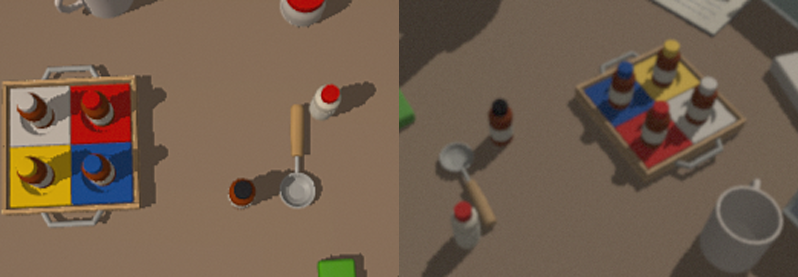

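All four bottles stand upright in their matching wells. The pale look-alike measures the same as before to within a fraction of a pixel, and the black one is still standing where it was. The arm is clear, so I'm handing in.

```bash
python3 -c "
from rig import ticket
print(ticket.sign_off())"
```

```text
the job is handed in; nothing more can be done
None
```

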